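# Start the throwing wheel and put its hand lever in the slow notch

### The arm

A 7-joint arm with a two-finger parallel gripper is mounted at the origin on the work surface. World frame = base frame: x ahead of the robot, y to its left, z up, the work surface at z = 0. Lengths are in m, angles in degrees, forces in N, time in s.
With the tool pointing down it reaches from about 0.375 to 0.925 m from the base axis. Payload 3.1 kg.
Tool frame: the origin (TCP) lies where the fingers leave the gripper's body, on its centre line; the fingertips stand 73 mm ahead of it and the grasp point (between the pads) lies 54 mm ahead of it; y points along the fingers, z is the direction in which the jaws open and shut, and the axes are right-handed (so a half turn about y gives the same grasp; the last joint's range is limited). The gripper opens to 85 mm and grips with 20 to 120 N. Pads are 22 mm wide; open, the fingers measure 114 mm over their backs; the gripper's body (76 mm by 85 mm) begins 54 mm behind the grasp point. The pads swing forward as they close: fully open they stand 13 mm farther back than shut.
Start: joints at [-69.889, 21.939, 2.515, 91.553, -1.026, 66.532, -2.859], TCP at [0.282, 0.586, 0.304] pointing down, gripper open.
Joint ranges: [-149.38, 149.38], [-23.57, 123.04], [-84.95, 90], [0, 143.3], [-89.99, 269.99], [3.08, 112.72], [-163.45, 163.45]. Speed limits (degrees/s): [159.86, 159.86, 180, 180, 180, 180, 180].

### API

Orientations are given as a 3x3 rotation matrix whose columns are the frame's x, y, z axes.
In Python, from workcell import bot gives the robot as it stands. The module is installed in compiled form; this text tells all that it offers.
- The arm moves only by the tool send_rows, never from a script. Its arguments are lists of equal length, an entry for each row: "hand": the opening, from 0 (shut) to 1 (fully open); "dp": the shift along the tool's x, y, z scaled (see below), a list of three; "dr": the turn, a rotation vector about the tool's x, y, z scaled (see below), a list of three. In form: {"hand": [hand, ...], "dp": [[tx, ty, tz], ...], "dr": [[ax, ay, az], ...]}. A call has 1 to 20 rows; each row shifts and turns the commanded pose from where the row before left it, along the tool's axes as they then stand; what a row does not reach is not made up. The controller multiplies each number of a shift by 0.2 m and each number of a turn by 360 degrees. A row lasts 1/8 s, in which the tool goes at most 62.5 mm and 10.7 degrees, less where a joint would pass 70% of its speed; a pose out of reach is approached as far as the arm can. A call with a number of a shift or a turn outside -1 to 1 is refused whole. A call with a gripper value outside its range is refused whole. The fingers move at their own pace and stop on an object; "grip_force" is the grip in N (left out, the last holds). Time passes only in rows, so rows that do not move let the fingers close. It gives the time, the measured TCP pose, the force and the opening at its end, in the units of the state.
- bot.sense(): the state, without advancing time (a new reading comes with each control period).
- bot.camera(name): name is "scene" or "side" or "wrist"; returns a dict with "img" (400x640x3 uint8, red, green, blue), "camera_matrix" (3x3 intrinsics, pixels), "k1" (the pictures are not rectified: a ray, as slopes to the right and down, at radius r is drawn at 1 + k1 r^2 times it, then the intrinsics apply), "eye" and "orientation" of the camera in the world. Camera axes: x right, y up, looking along -z (the intrinsics and any distortion apply to the point x, -y, -z); pixel columns grow to the right and rows downward; lengths in m; the calibration is good to about 2 mm. A picture is of the moment at which its call begins. There is no depth.
- bot.hand_in(): hands the job in, once; it reports no verdict.
The state is a dict: "clock": time; "qpos": joint angles; "dq": joint speeds; "joint_torque": joint torques, N m; "ee_pos": TCP position; "orientation": TCP orientation; "ft_force": force on the tool from outside, world axes, zero at the start; "torque": the same for the moment, N m; "opening": finger opening in m.
Only numpy, scipy, OpenCV 4.12 (cv2) and the standard library are available. Lean on these libraries where they do the work, as an engineer would, in place of code of your own. Each camera call takes 0.05 s, during which the arm holds its last target.

### The job

Start this tabletop throwing wheel at slow speed: with the hand lever still in its stop notch, press and let go the small reset key, then the wider start key next to it, one at a time and without pressing the mushroom stop key. Then lift the ball-knobbed lever out of the stop notch, swing it over to the console's left and let it drop fully home in the slow notch, the first one it meets, without going on towards the fast notch; where the slow notch lies is set differently on every machine, so feel for it. Leave the ware and tools lying around as they are.

Things in the scene. Friction and masses are not known exactly. Their poses are not given: they have to be found in the camera images.
- wheel: Tabletop throwing wheel, one fixed unit of tan plastic. Origin: on the table under its console; x away from the operator, y to the operator's left, z up. The console spans x -123 to 89, y -135 to 135 mm; key deck 75 mm high; a raised back (x -9 to 69, y -103 to 103, 110 mm high) carries the lever. The round wheel, 356 mm wide, with bat and template 170 mm high, has its axis at x 170, y -335 mm.
- lever_pivot (a point): Pivot of the hand lever, in the console, 60 mm above the table; axes as wheel; the lever swings in its y-z plane. Two upright steel gate plates stand at x -14 and +14 mm, arched rims 105 mm from the pivot; notches 11 mm deep, 13 mm wide. The stop notch is square: lift to leave it. The far flank of the slow notch is sloped: a push of about 12 N at the knob drives the lever up and out of it.
- knob (a point): Centre of the lever's black ball knob, 46 mm in diameter, on a bare steel stem 14 mm thick; z points up along the stem. It is 210 mm from the pivot when the lever is down in a notch. 110 mm below it a square steel cross bar (10 x 10 mm, 40 mm long, along x of wheel) rides on the gate rims and drops into the notches; between knob and bar 80 mm of stem are bare.
- lever_swing (a joint): Swing of the lever, rad: 0 upright, positive to the console's left. Stop notch at -0.42. The slow notch, next in the positive direction, has its middle anywhere from 0.10 to 0.46 (the dark index plate that carries it is set differently on each machine); the fast notch is 0.46 beyond. Play in a notch: 0.015 each way. Friction holds it where left: 1.5 N at the knob, 3 to 4 N with the bar on the rim.
- lever_lift (a joint): How far the stem is lifted out along its own length, in m: 0 fully home in a notch, about 0.011 with the bar riding on the rim, 0.018 at its upper stop. A spring and its weight pull it down with about 8 N at 0 and 14 N at 0.018; nothing holds it up except the rim.
- reset_key_top (a point): Centre of the top of the reset key: the small one, a grey round key 22 mm in diameter, at the left of the row on the console's front deck, 93 mm above the table, facing up.
- reset_key (a joint): Travel of the reset key in m: 0 up, 0.006 fully down, which takes 5 N; springs back.
- start_key_top (a point): Centre of the top of the start key: the middle one, a grey flat round key 36 mm in diameter, 93 mm above the table, facing up, 66 mm to the right of the reset key.
- start_key (a joint): Travel of the start key in m: 0 up, 0.006 fully down, which takes 5 N; springs back.
- stop_key_top (a point): Centre of the top of the stop key, to be left alone: a grey mushroom 42 mm in diameter, 113 mm above the table, 66 mm to the right of the start key.
- stop_key (a joint): Travel of the stop key in m: 0 up, 0.006 fully down.
- cup: Unglazed cup, 84 mm across, 85 mm high, standing on the table to the right of the console, in front of the wheel. Origin: centre of its foot. Leave it alone.
- paddle: Wooden paddle lying on the table to the left of the console, 260 mm long, 62 mm wide, 14 mm high. Origin: on its underside near where the blade begins. Leave it alone.
- bowl: Unglazed bowl, 150 mm across, 65 mm high, at the left. Origin: centre of its foot. Leave it alone.
- glaze_jar: Closed white glaze jar, 80 mm across, 110 mm high, at the left. Origin: centre of its foot. Leave it alone.

How it is judged (in metres and radians):
On the way, in this order (a step that is already met when the one before it is completed fails the run):
1. the reset key is pressed, with the start key up and the lever down in its stop notch (value of joint reset_key above 0.004 m and value of joint start_key below 0.002 m and value of joint lever_swing below -0.36 rad and value of joint lever_lift below 0.004 m), for 0.05 s.
2. the start key is pressed, with the reset key let go and the lever still down in its stop notch (value of joint start_key above 0.004 m and value of joint reset_key below 0.002 m and value of joint lever_swing below -0.36 rad and value of joint lever_lift below 0.004 m), for 0.05 s.
3. the keys are let go and the lever is lifted out of its stop notch (value of joint lever_lift above 0.009 m and value of joint each of start_key, reset_key below 0.002 m), for 0.1 s.
At the end, for the whole second after the job is handed in: The lever rests in the slow notch (swing between 0.05 and 0.50 rad), dropped home to within 3 mm and still, and all three keys are up (within 2 mm) (value of joint lever_lift below 0.003 m and value of joint lever_swing between 0.05 and 0.5 rad and velocity of joint lever_swing between -0.05 and 0.05 rad/s and value of joint each of reset_key, start_key, stop_key below 0.002 m); the robot touches nothing.
It fails at once if the stop key is pressed (3 mm) (value of joint stop_key above 0.003 m).
It fails at once if the lever is carried on towards the fast notch (swing over 0.52) (value of joint lever_swing above 0.52 rad).
It fails at once if the cup, paddle, bowl or glaze jar is moved more than 20 mm (distance of any of cup, paddle, bowl, glaze_jar from where it was at the start of the episode above 0.02 m).
It also fails if it takes over 64 s, if anything falls off the work surface, if the arm or the gripper's body presses on something with over 40 N, if the wrist force passes 120 N, or if a joint passes its speed limit or range.

## Working session

There is one attempt and no reset: what is moved stays moved. The work goes in short steps, Python scripts to look and compute and a tool call to move; the robot and the scene stay as the last step left them, time stands still between calls to the robot, and variables do not carry over. Pictures are saved under pics/ and viewed, and the job is handed in when it is done.

Besides the shell and the picture viewer there is one more tool, called after "Call:" as name(argument=value, ...) on one line, values as JSON. send_rows: Moves the arm, as the interface text tells. Shifts and turns lie within -1 to 1; 1 stands for 0.2 m of shift or 360 degrees of turn. Its arguments: {"type":"object","properties":{"hand":{"type":"array","items":{"type":"number"}},"dp":{"type":"array","items":{"type":"array","items":{"type":"number"}}},"dr":{"type":"array","items":{"type":"array","items":{"type":"number"}}},"grip_force":{"type":"number"}},"required":["hand","dp","dr"]}

```bash
mkdir -p pics; ls
python3 - <<'E'
from workcell import bot
import cv2,numpy as np
s=bot.sense();print(s)
for n in("scene","side","wrist"):
    c=bot.camera(n);cv2.imwrite(f"pics/{n}0.png",c["img"][:,:,::-1]);print(n,c["camera_matrix"],c["k1"],c["eye"],c["orientation"])
E
```

```text
pics
{'clock': 0.0, 'qpos': array([-69.88849431,  21.99294196,   2.51188426,  91.65027746,
        -1.02663236,  66.52972469,  -2.85975763]), 'dq': array([ 0.08305202,  0.05712136, -0.05435939,  0.03021207, -0.07219606,
       -0.17040903, -0.06205136]), 'joint_torque': array([ 9.62698577e-04, -4.33464432e+01,  1.02474343e+00, -2.49513263e+01,
        1.04675049e-02,  1.12971177e-02,  1.73398885e-06]), 'ee_pos': array([0.28170119, 0.58494872, 0.30246614]), 'orientation': array([[ 9.00986581e-01, -1.02278746e-03,  4.33845750e-01],
       [-4.33846937e-01, -2.41845661e-03,  9.00983344e-01],
       [ 1.27722654e-04, -9.99996552e-01, -2.62273016e-03]]), 'ft_force': array([ 0.23006627, -0.12410682, -0.4148512 ]), 'torque': array([0.01613745, 0.0169787 , 0.00914228]), 'opening': 0.08512158870294063}
scene [[388.07189704   0.         312.90665929]
 [  0.         388.07189704 199.6207982 ]
 [  0.           0.           1.        ]] -0.038499523058292164 [1.4567839  0.42620654 0.81480667] [[-0.27119208 -0.52589596  0.80615649]
 [ 0.96227682 -0.12910529  0.23948936]
 [-0.02186742  0.84069332  0.54106983]]
side [[373.59084579   0.         324.32737565]
 [  0.         373.59084579 204.12446288]
 [  0.           0.           1.        ]] -0.07166580822970088 [ 0.35240135 -0.56281704  0.87625523] [[ 0.96835181  0.18961798 -0.16229539]
 [-0.2486239   0.67569712 -0.69398815]
 [-0.0219301   0.7123752   0.70145609]]
wrist [[319.01368261   0.         319.00224084]
 [  0.         319.01368261 201.48923469]
 [  0.           0.           1.        ]] 0.020619417674707822 [0.22300089 0.61464367 0.37141602] [[ 0.4334213  -0.87032727 -0.23382988]
 [ 0.9011878   0.41783975  0.11519765]
 [-0.00255624 -0.26065375  0.96542896]]
```

View pics/scene0.png

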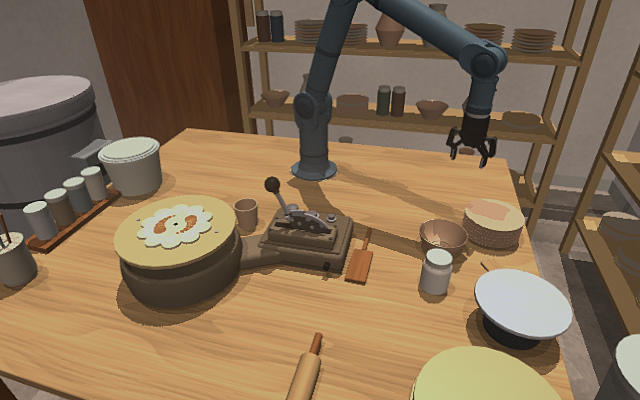

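View pics/side0.png

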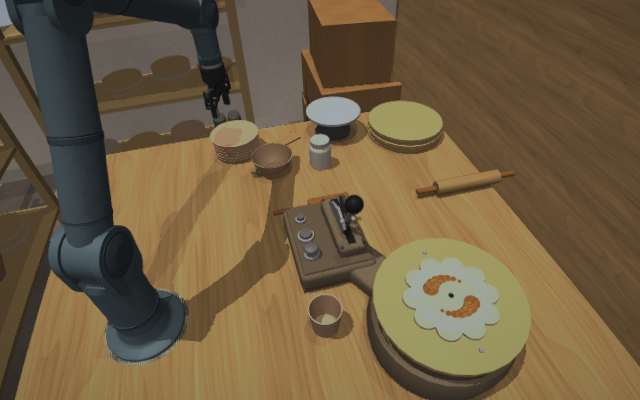

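View pics/wrist0.png

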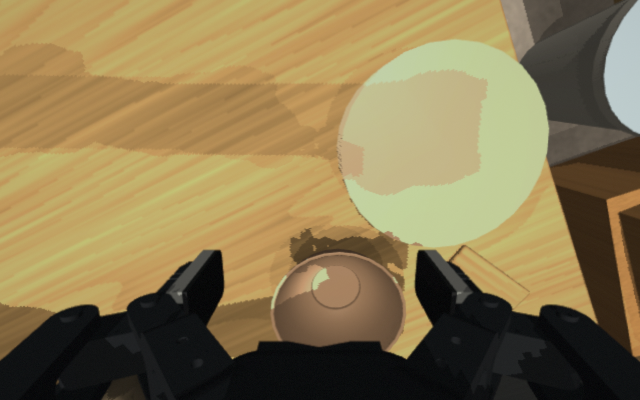

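The side view shows the three keys near (300,218), (306,236) and (311,250), with the knob at (354,204). In the scene view the knob is at (272,185). I'll zoom in on both.

Run:
```python
import cv2
a=cv2.imread("pics/side0.png")[180:300,260:420];cv2.imwrite("pics/sz.png",cv2.resize(a,None,fx=5,fy=5,interpolation=2))
a=cv2.imread("pics/scene0.png")[165:285,230:390];cv2.imwrite("pics/cz.png",cv2.resize(a,None,fx=5,fy=5,interpolation=2))
```

```text
(no output)
```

View pics/sz.png

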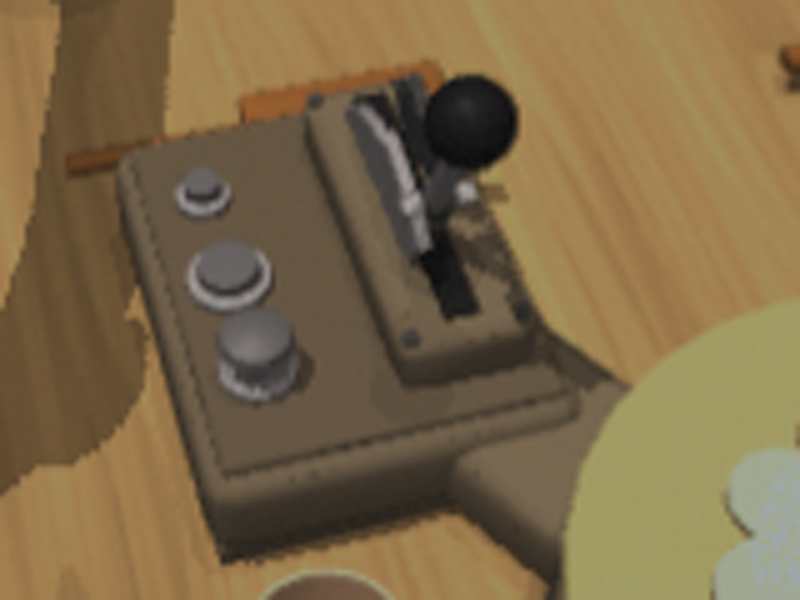

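View pics/cz.png

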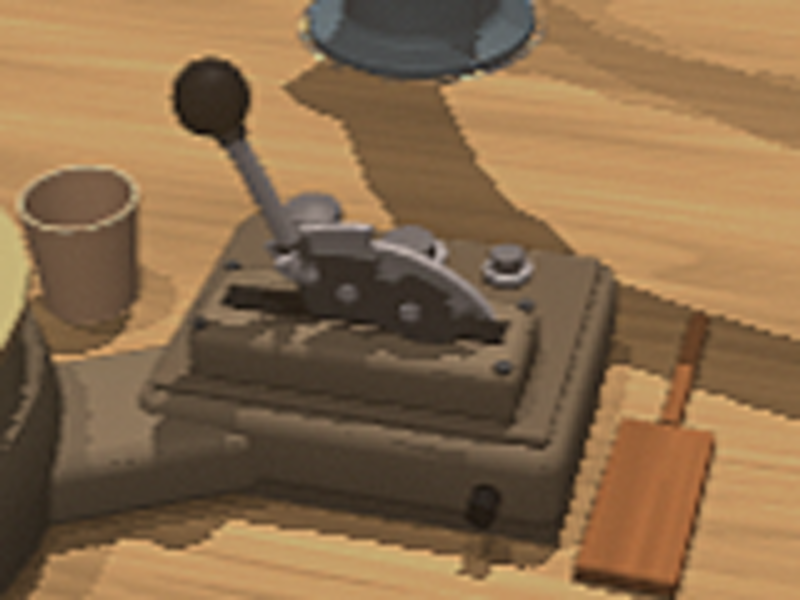

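```bash
cat > h.py <<'E'
from workcell import bot
import numpy as np,cv2
def ray(c,u,v):
    K=c["camera_matrix"];d=np.array([(u-K[0,2])/K[0,0],(v-K[1,2])/K[1,1]])
    r0=np.linalg.norm(d);r=r0
    for _ in range(20): r=r0/(1+c["k1"]*r*r)
    d=d*(r/r0 if r0 else 1)
    w=np.array(c["orientation"])@np.array([d[0],-d[1],-1.]);return np.array(c["eye"]),w/np.linalg.norm(w)
def plane(c,u,v,z):
    e,w=ray(c,u,v);return e+w*(z-e[2])/w[2]
def tri(rs):
    A=0;b=0
    for e,w in rs:
        P=np.eye(3)-np.outer(w,w);A=A+P;b=b+P@e
    p=np.linalg.solve(A,b);return p,[np.linalg.norm((np.eye(3)-np.outer(w,w))@(p-e)) for e,w in rs]
def proj(c,p):
    q=np.array(c["orientation"]).T@(np.array(p)-c["eye"]);d=np.array([q[0],-q[1]])/-q[2]
    d=d*(1+c["k1"]*(d@d));K=c["camera_matrix"];return d*K[0,0]+K[:2,2]
def z(o,x,y): return o[0]+(x+.5)/5-.5,o[1]+(y+.5)/5-.5
E
python3 - <<'E'
from h import *
s=bot.camera("side");c=bot.camera("scene")
S=(260,180);C=(230,165)
print("knob",tri([ray(s,*z(S,471,121)),ray(c,*z(C,212,98))]))
print("reset",plane(s,*z(S,202,182),.093),plane(c,*z(C,508,252),.093))
print("start",plane(s,*z(S,227,265),.093),plane(c,*z(C,410,240),.093))
print("stop",plane(s,*z(S,256,337),.110),plane(c,*z(C,313,207),.110))
for n,p in dict(fl=(122,165),fr=(225,475),br=(578,395)).items(): print(n,plane(s,*z(S,*p),.072))
E
```

```text
knob (array([0.56511047, 0.03926111, 0.2500883 ]), [np.float64(0.00047080965775528), np.float64(0.0004708096577552813)])
reset [0.45339708 0.18360623 0.093     ] [0.45565385 0.18911991 0.093     ]
start [0.45381104 0.1173459  0.093     ] [0.45780469 0.12383002 0.093     ]
stop [0.45562405 0.04957015 0.11      ] [0.46009442 0.05871236 0.11      ]
fl [0.41241099 0.23046873 0.072     ]
fr [ 0.42478033 -0.00484964  0.072     ]
br [ 0.61776769 -0.00462612  0.072     ]
```

Call:
send_rows(hand=[0,0,0,0,0,0,0,0,0,0,0,0,0,0,0], dp=[[0,0,0],[0,0,0],[0,0,0],[0,0,0],[0.08,0,-0.2],[0.08,0,-0.2],[0.08,0,-0.2],[0.08,0,-0.2],[0.08,0,-0.2],[0.08,0,-0.2],[0.08,0,-0.2],[0.08,0,-0.2],[0.08,0,-0.2],[0.08,0,-0.2],[0,0,0]], dr=[[0,-0.019,0],[0,-0.019,0],[0,-0.019,0],[0,-0.019,0],[0,0,0],[0,0,0],[0,0,0],[0,0,0],[0,0,0],[0,0,0],[0,0,0],[0,0,0],[0,0,0],[0,0,0],[0,0,0]])

```text
clock: 2.12
ee_pos: [0.455, 0.1859, 0.304]
orientation: [[1.0, 0.001, -0.02], [0.02, -0.001, 1.0], [0.001, -1.0, -0.001]]
ft_force: [-0.6, 0.1, 0.5]
opening: -0.0001
```

Run:
```python
from h import *
c=bot.camera("wrist");cv2.imwrite("pics/w1.png",c["img"][:,:,::-1]);print(bot.sense()["ee_pos"],bot.sense()["orientation"].round(4),c["eye"])
```

```text
[0.45404579 0.18861048 0.30392734] [[ 9.997e-01  0.000e+00 -2.430e-02]
 [ 2.430e-02  2.000e-04  9.997e-01]
 [ 0.000e+00 -1.000e+00  2.000e-04]] [0.38968501 0.18559538 0.37278416]
```

View pics/w1.png

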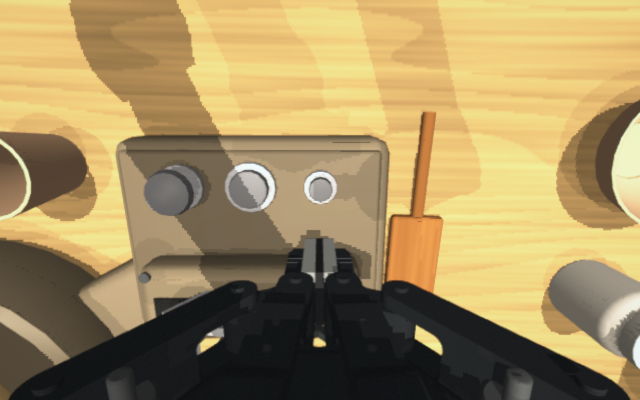

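The wrist view shows reset at (320,188), start at (250,188), the stop mushroom at (170,190), and the shut fingertips at (320,250). Next I'll fit the positions by casting rays.

Run:
```python
from h import *
c=bot.camera("wrist");im=c["img"]
g=cv2.cvtColor(im,cv2.COLOR_RGB2GRAY)
cv2.imwrite("pics/w1z.png",cv2.resize(im[120:300,110:400,::-1],None,fx=2.7,fy=2.7,interpolation=2))
for n,p,z in (("reset",(320,188),.093),("start",(250,188),.093),("stop",(170,190),.110)): print(n,plane(c,*p,z))
print("deck corners",[plane(c,*p,.072).round(4) for p in ((119,143),(387,140))])
print(bot.sense()["ee_pos"])
```

```text
reset [0.45165513 0.19041696 0.093     ]
start [0.45321417 0.12763219 0.093     ]
stop [0.45271492 0.06417358 0.11      ]
deck corners [array([0.4185, 0.0041, 0.072 ]), array([0.4093, 0.2515, 0.072 ])]
[0.45338649 0.19037283 0.30389664]
```

View pics/w1z.png

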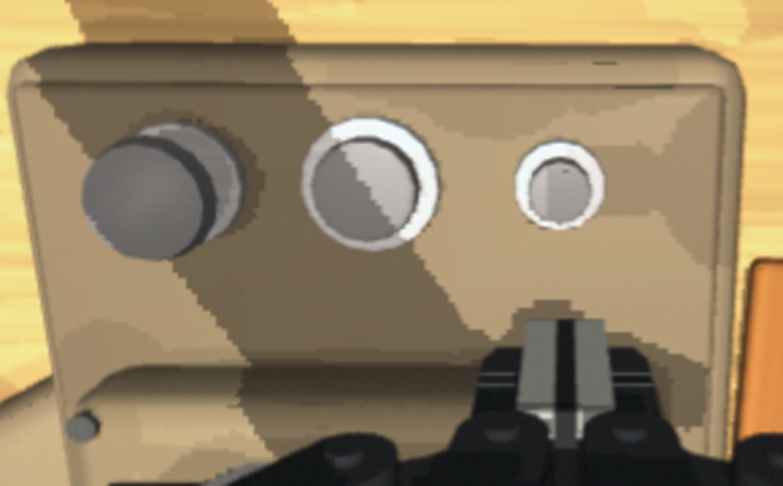

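Call:
send_rows(hand=[0,0,0,0,0,0,0,0], dp=[[0,0.13,-0.015],[0,0.13,0],[0,0.13,0],[0,0.13,0],[0,0.07,0],[0,0.06,0],[0,0,0],[0,0,0]], dr=[[0,0,0],[0,0,0],[0,0,0],[0,0,0],[0,0,0],[0,0,0],[0,0,0],[0,0,0]])

```text
clock: 3.22
ee_pos: [0.4541, 0.1878, 0.1746]
orientation: [[1.0, 0.001, -0.029], [0.029, 0.001, 1.0], [0.001, -1.0, 0.001]]
ft_force: [-0.1, -0.7, -0.6]
opening: 0.0
```

Run:
```python
from h import *
c=bot.camera("side");cv2.imwrite("pics/s2.png",cv2.resize(c["img"][150:290,230:420,::-1],None,fx=4,fy=4,interpolation=2))
c=bot.camera("wrist");cv2.imwrite("pics/w2.png",c["img"][:,:,::-1])
s=bot.sense();print(s["ee_pos"],s["ft_force"])
```

```text
[0.45420388 0.18767171 0.17476282] [-0.2504008   0.55976213 -0.33894084]
```

View pics/s2.png

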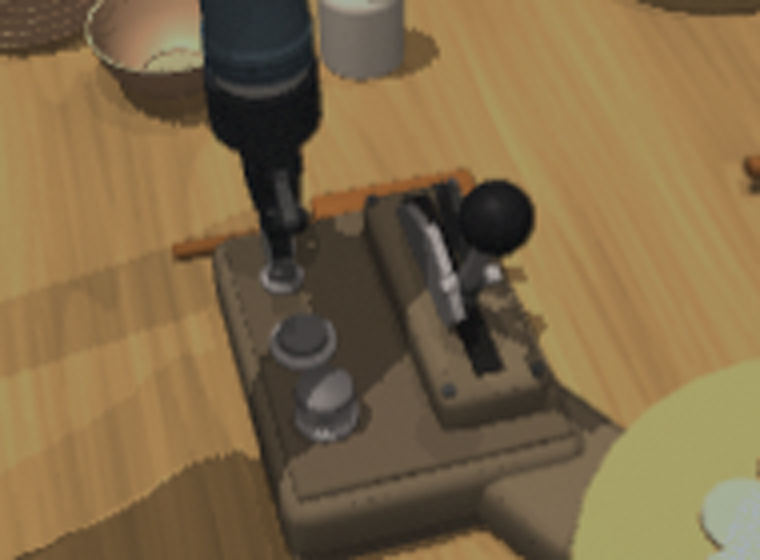

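View pics/w2.png

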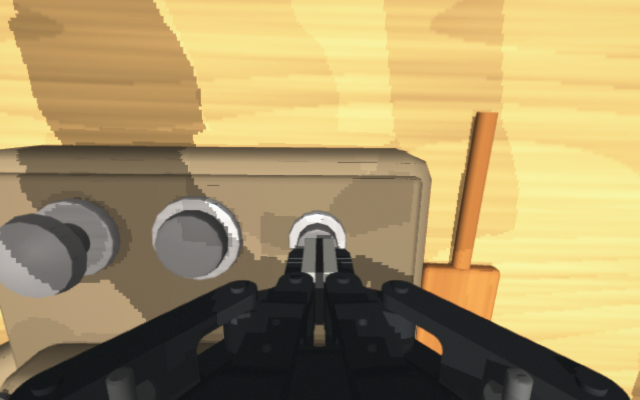

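The fingers stand just over the reset key, with its ring at (317,232) in the wrist view. Pressing it now.

Call:
send_rows(hand=[0,0,0,0,0,0], dp=[[0,0.04,0],[0,0.015,0],[0,0.01,0],[0,0.01,0],[0,0,0],[0,0,0]], dr=[[0,0,0],[0,0,0],[0,0,0],[0,0,0],[0,0,0],[0,0,0]])

```text
clock: 4.08
ee_pos: [0.454, 0.1876, 0.1597]
orientation: [[1.0, 0.001, -0.029], [0.029, 0.001, 1.0], [0.001, -1.0, 0.001]]
ft_force: [-0.8, -0.5, 6.3]
opening: 0.0
```

Call:
send_rows(hand=[0,0,0], dp=[[0,0.006,0],[0,0,0],[0,0,0]], dr=[[0,0,0],[0,0,0],[0,0,0]])

```text
clock: 4.45
ee_pos: [0.4541, 0.1877, 0.1596]
orientation: [[1.0, 0.0, -0.029], [0.029, 0.001, 1.0], [0.0, -1.0, 0.001]]
ft_force: [-2.8, -1.2, 14.4]
opening: 0.0001
```

Run:
```python
from h import *
c=bot.camera("side");cv2.imwrite("pics/s3.png",cv2.resize(c["img"][150:290,230:420,::-1],None,fx=4,fy=4,interpolation=2))
s=bot.sense();print(s["ee_pos"],s["ft_force"])
```

```text
[0.45406968 0.1876316  0.15956035] [-3.84773163 -1.40791324 14.96269783]
```

View pics/s3.png

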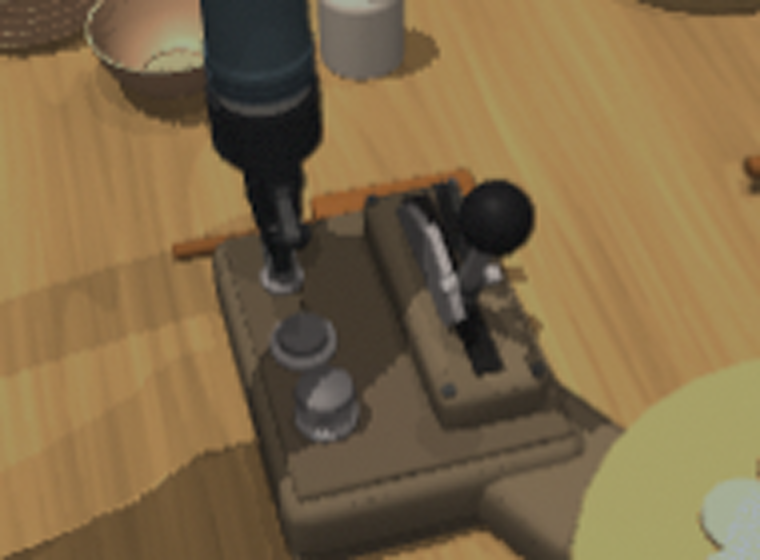

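Call:
send_rows(hand=[0,0,0,0,0,0,0], dp=[[0,-0.08,0],[0,-0.07,0],[0,0,-0.11],[0,0,-0.11],[0,0,-0.11],[0,0,0],[0,0,0]], dr=[[0,0,0],[0,0,0],[0,0,0],[0,0,0],[0,0,0],[0,0,0],[0,0,0]])

```text
clock: 5.38
ee_pos: [0.4553, 0.1223, 0.1878]
orientation: [[1.0, -0.0, -0.029], [0.029, 0.001, 1.0], [-0.0, -1.0, 0.001]]
ft_force: [0.2, 0.5, 0.2]
opening: 0.0001
```

Run:
```python
from h import *
c=bot.camera("wrist");cv2.imwrite("pics/w4.png",c["img"][:,:,::-1])
s=bot.sense();print(s["ee_pos"],s["ft_force"])
```

```text
[0.4552997  0.12267694 0.18776339] [ 0.58130259 -0.05999884 -0.05187335]
```

View pics/w4.png

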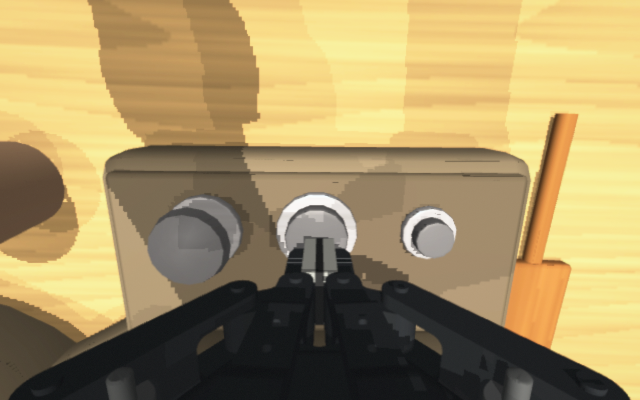

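The reset key is back up at (434,238). The fingers are over the start key at (317,230), and the mushroom at (190,245) is clear of them. Pressing start, then lifting.

Call:
send_rows(hand=[0,0,0,0,0,0,0], dp=[[0,0.07,0],[0,0.04,0],[0,0.02,0],[0,0.01,0],[0,0.005,0],[0,0,0],[0,0,0]], dr=[[0,0,0],[0,0,0],[0,0,0],[0,0,0],[0,0,0],[0,0,0],[0,0,0]])

```text
clock: 6.3
ee_pos: [0.4548, 0.122, 0.1596]
orientation: [[1.0, -0.002, -0.029], [0.029, 0.001, 1.0], [-0.002, -1.0, 0.001]]
ft_force: [-5.2, -0.1, 10.5]
opening: 0.0004
```

Call:
send_rows(hand=[0,0,0,0,0,1,1,1,1,1,1,1,1,1], dp=[[0,-0.237,0],[0,-0.237,0],[0,-0.237,0],[0,-0.237,0],[0,-0.237,0],[0.135,0,-0.18],[0.135,0,-0.18],[0.135,0,-0.18],[0.135,0,-0.18],[0,0,0],[0,0,0],[0,0,0],[0,0,0],[0,0,0]], dr=[[0,0,0],[0,0,0],[0,0,0],[0,0,0],[0,0,0],[0,0,0],[0,0,0],[0,0,0],[0,0,0],[0.0223,0,0],[0.0223,0,0],[0.0223,0,0],[0,0,0],[0,0,0]])

```text
clock: 8.05
ee_pos: [0.5676, -0.0189, 0.3955]
orientation: [[1.0, -0.012, -0.027], [0.029, 0.406, 0.913], [-0.0, -0.914, 0.406]]
ft_force: [-0.8, 0.3, -0.8]
opening: 0.0852
```

Run:
```python
from h import *
for n in("wrist","side","scene"):
    c=bot.camera(n);cv2.imwrite(f"pics/{n}5.png",c["img"][:,:,::-1])
s=bot.sense();print(s["ee_pos"],s["orientation"],s["ft_force"])
```

```text
[ 0.56766034 -0.01776097  0.39600602] [[ 9.99494771e-01 -1.22987566e-02 -2.93077243e-02]
 [ 3.17757182e-02  4.07293685e-01  9.12744300e-01]
 [ 7.11231099e-04 -9.13214430e-01  4.07478711e-01]] [ 0.85406623  0.65728895 -0.42312803]
```

View pics/wrist5.png

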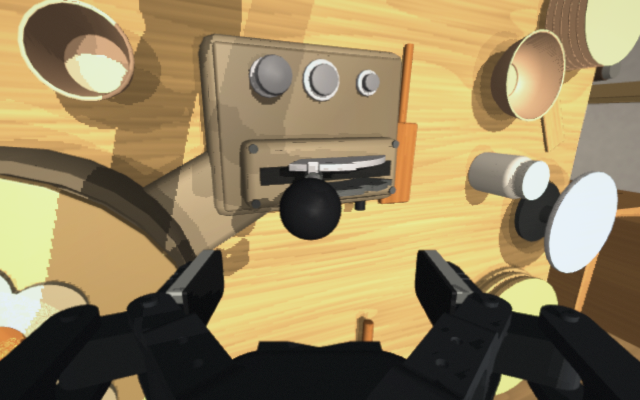

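View pics/side5.png

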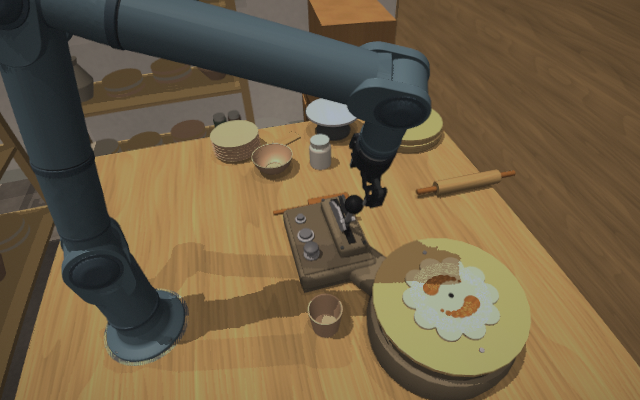

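View pics/scene5.png

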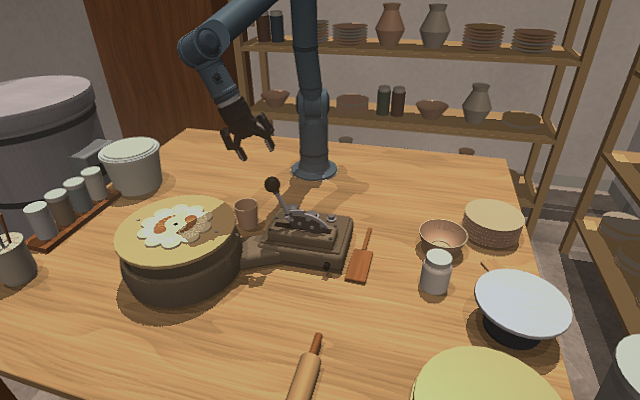

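The wrist view shows the knob at about (310,208). I'll fit its circle in all three views.

```bash
cat >> h.py <<'E'
def ball(c,u,v,rad,thr=70):
    im=c["img"];m=(im.max(2)<thr).astype(np.uint8)
    x0,y0=int(u-rad),int(v-rad);sub=m[y0:int(v+rad),x0:int(u+rad)]
    n,l,st,ce=cv2.connectedComponentsWithStats(sub,connectivity=4)
    i=l[int(rad),int(rad)]
    cs,_=cv2.findContours((l==i).astype(np.uint8),cv2.RETR_EXTERNAL,cv2.CHAIN_APPROX_NONE)
    (a,b),r=cv2.minEnclosingCircle(max(cs,key=len));return a+x0,b+y0,r,st[i,4]
E
python3 - <<'E'
from h import *
C={n:bot.camera(n) for n in("wrist","side","scene")}
P={}
for n,u,v,r,t in(("wrist",310,208,38,45),("side",354,204,14,45),("scene",272,185,12,60)):
    P[n]=ball(C[n],u,v,r,t);print(n,P[n])
r3=[ray(C[n],*P[n][:2]) for n in P]
k,e=tri(r3);print(k,e)
k2,e2=tri(r3[1:]);print("no wrist",k2)
s=bot.sense();R=s["orientation"];print("tool",R.T@(k-s["ee_pos"]))
# wrist range from apparent radius
E
```

```text
wrist (309.5, 211.5, 50.2842903137207, np.int32(2455))
side (350.7679738998413, 204.60457515716553, 12.139314651489258, np.int32(323))
scene (272.4166669845581, 185.4166669845581, 8.632243156433105, np.int32(183))
[0.56450283 0.04114602 0.24695294] [np.float64(0.005303275026373157), np.float64(0.005769510666546378), np.float64(0.0008817913673369324)]
no wrist [0.56009568 0.04046858 0.24511448]
tool [-0.00135008  0.16032745 -0.0063656 ]
```

Run:
```python
from h import *
C={n:bot.camera(n) for n in("wrist","side","scene")}
im=cv2.medianBlur(cv2.cvtColor(C["wrist"]["img"],cv2.COLOR_RGB2GRAY),3)[150:250,250:370]
h=cv2.HoughCircles(im,cv2.HOUGH_GRADIENT_ALT,1,50,param1=150,param2=.6,minRadius=25,maxRadius=40);print(h)
cv2.imwrite("pics/w5z.png",cv2.resize(C["wrist"]["img"][150:250,250:370,::-1],None,fx=6,fy=6,interpolation=2))
w=(250+h[0,0,0],150+h[0,0,1]) if h is not None else (310,208)
k,e=tri([ray(C["wrist"],*w),ray(C["side"],*z((260,180),471,121)),ray(C["scene"],*z((230,165),212,98))])
s=bot.sense();R=s["orientation"];print(w,k,e,"tool",R.T@(k-s["ee_pos"]),s["ee_pos"])
```

```text
[[[58.       59.       31.261166]]]
(np.float32(308.0), np.float32(209.0)) [0.56585844 0.03893075 0.25032654] [np.float64(0.0012931792900730866), np.float64(0.0006204524204882199), np.float64(0.0010512669626312637)] tool [ 8.46540104e-08  1.56471121e-01 -6.42092395e-03] [ 0.5675338  -0.01900859  0.39580735]
```

View pics/w5z.png

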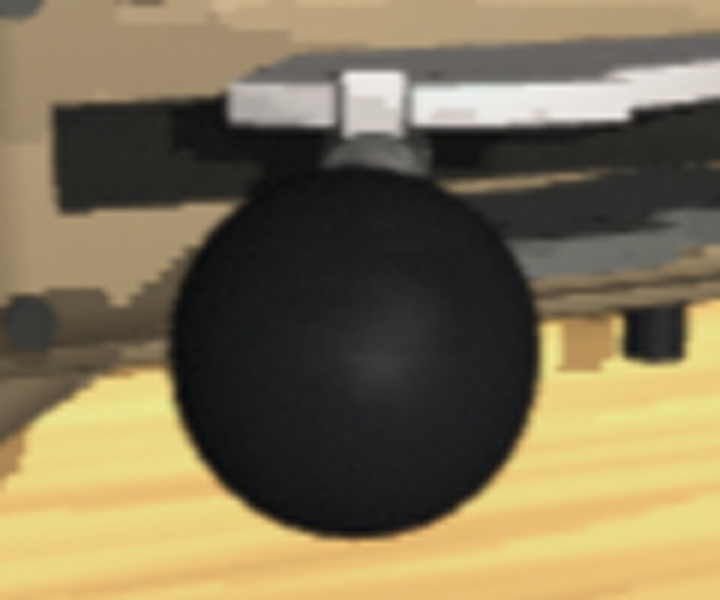

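Call:
send_rows(hand=[1,1,1,1,1,1,1], dp=[[0,0,-0.03],[0,0.13,0],[0,0.13,0],[0,0.13,0],[0,0.13,0],[0,0,0],[0,0,0]], dr=[[0,0,0],[0,0,0],[0,0,0],[0,0,0],[0,0,0],[0,0,0],[0,0,0]])

```text
clock: 9.38
ee_pos: [0.567, 0.0166, 0.2991]
orientation: [[1.0, -0.01, -0.026], [0.028, 0.407, 0.913], [0.001, -0.913, 0.408]]
ft_force: [0.1, -0.1, 0.3]
opening: 0.0858
```

Run:
```python
from h import *
c=bot.camera("wrist");cv2.imwrite("pics/w6.png",c["img"][:,:,::-1])
c=bot.camera("scene");cv2.imwrite("pics/c6.png",cv2.resize(c["img"][130:250,210:370,::-1],None,fx=5,fy=5,interpolation=2))
s=bot.sense();print(s["ee_pos"],s["orientation"].T@(np.array([.5659,.0389,.2505])-s["ee_pos"]),s["ft_force"])
```

```text
[0.56735138 0.01645874 0.2997391 ] [-0.00097021  0.05412083  0.00044778] [-0.55948674  0.0511258   0.13396964]
```

View pics/w6.png

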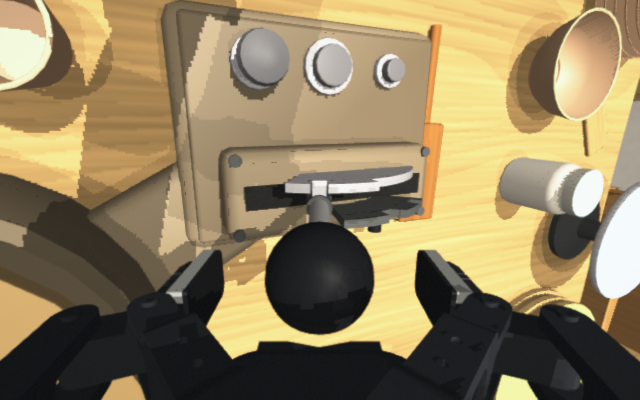

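View pics/c6.png

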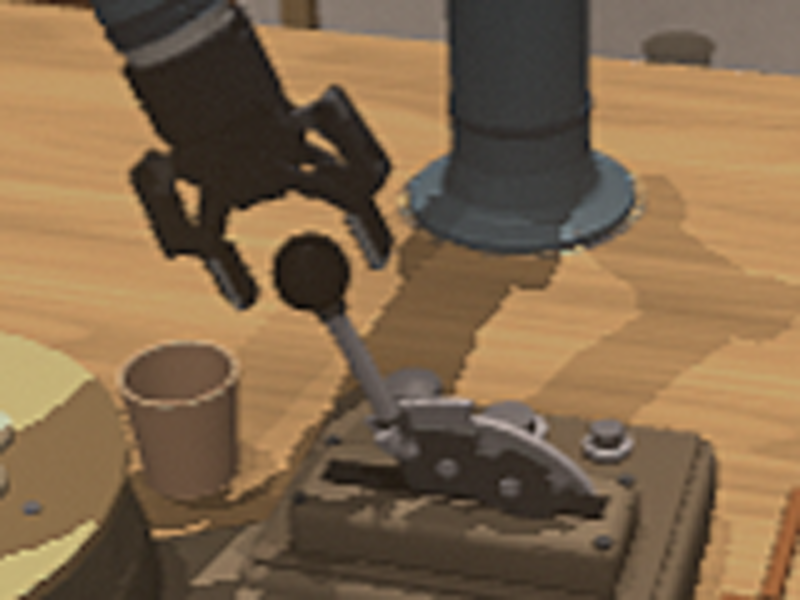

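The knob sits centred between the fingers, at (320,278) with the pads at 223 and 415. I'll go a little deeper and grip.

Call:
send_rows(hand=[1,1,0.4,0.4,0.4,0.4,0.4,0.4], dp=[[0,0.035,0],[0,0,0],[0,0,0],[0,0,0],[0,0,0],[0,0,0],[0,0,0],[0,0,0]], dr=[[0,0,0],[0,0,0],[0,0,0],[0,0,0],[0,0,0],[0,0,0],[0,0,0],[0,0,0]], grip_force=50)

```text
clock: 10.48
ee_pos: [0.5666, 0.0202, 0.2922]
orientation: [[1.0, -0.011, -0.026], [0.028, 0.408, 0.913], [0.001, -0.913, 0.408]]
ft_force: [0.3, -1.3, 2.2]
opening: 0.044
```

Call:
send_rows(hand=[0.4,0.4,0.4,0.4,0.4], dp=[[0,-0.025,0],[0,-0.025,0],[0,-0.025,0],[0,0,0],[0,0,0]], dr=[[0,0,0],[0,0,0],[0,0,0],[0,0,0],[0,0,0]])

```text
clock: 11.1
ee_pos: [0.5658, 0.0147, 0.3045]
orientation: [[1.0, -0.014, -0.026], [0.03, 0.408, 0.913], [-0.002, -0.913, 0.408]]
ft_force: [1.0, 3.5, -10.7]
opening: 0.0441
```

Run:
```python
from h import *
c=bot.camera("scene");cv2.imwrite("pics/c7.png",cv2.resize(c["img"][130:250,210:370,::-1],None,fx=5,fy=5,interpolation=2))
s=bot.sense();R=s["orientation"];print(s["ee_pos"],s["ft_force"],R.T@s["ft_force"],s["opening"])
```

```text
[0.5659243  0.01465377 0.30469792] [  0.96442461   3.22689555 -11.13797683] [ 1.08110778 11.4711615  -1.62516382] 0.04376862016754939
```

View pics/c7.png

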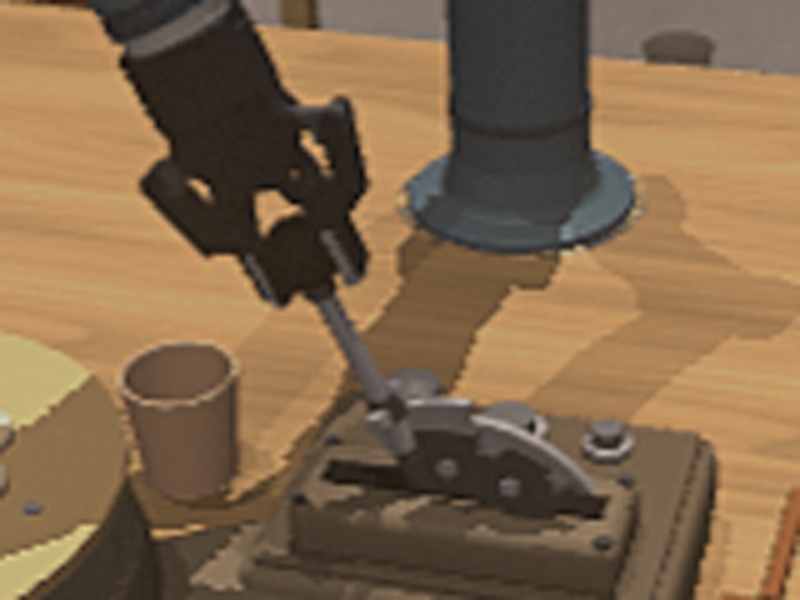

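Lifted: about 11 N along the stem, the bar is visibly out of the notch, and the lift is about 13 mm. Now I'll swing along the arc.

Call:
send_rows(hand=[0.4,0.4,0.4,0.4,0.4,0.4,0.4,0.4], dp=[[0,0.0006,0.04],[0,0.0006,0.04],[0,0.0006,0.04],[0,0.0006,0.04],[0,0.0006,0.04],[0,0.0006,0.04],[0,0.0006,0.04],[0,0,0]], dr=[[-0.00478,0,0],[-0.00478,0,0],[-0.00478,0,0],[-0.00478,0,0],[-0.00478,0,0],[-0.00478,0,0],[-0.00478,0,0],[0,0,0]])

```text
clock: 12.15
ee_pos: [0.5645, 0.0684, 0.3225]
orientation: [[1.0, -0.008, -0.029], [0.03, 0.209, 0.977], [-0.001, -0.978, 0.209]]
ft_force: [0.6, 3.3, -11.3]
opening: 0.044
```

```bash
cat >> h.py <<'E'
def st():
    s=bot.sense();R=s["orientation"];d=s["ee_pos"]-np.array([.5625,.1245,.06])
    print("tcp",s["ee_pos"].round(4),"r",np.hypot(d[1],d[2]).round(4),"ang",np.arctan2(d[1],d[2]).round(4),"tilt",np.arctan2(-R[1,1],-R[2,1]).round(4),"ftool",(R.T@s["ft_force"]).round(1),s["opening"].round(4),s["clock"])
E
python3 -c "from h import *;st()"
```

```text
Traceback (most recent call last):
  File "h.py", line 29, in st
    print("tcp",s["ee_pos"].round(4),"r",np.hypot(d[1],d[2]).round(4),"ang",np.arctan2(d[1],d[2]).round(4),"tilt",np.arctan2(-R[1,1],-R[2,1]).round(4),"ftool",(R.T@s["ft_force"]).round(1),s["opening"].round(4),s["clock"])
                                                                                                                                                                                            ^^^^^^^^^^^^^^^^^^
AttributeError: 'float' object has no attribute 'round'
```

Call:
send_rows(hand=[0.4,0.4,0.4,0.4,0.4,0.4,0.4,0.4], dp=[[0,0.0006,0.04],[0,0.0006,0.04],[0,0.0006,0.04],[0,0.0006,0.04],[0,0.0006,0.04],[0,0,0],[0,0.01,0],[0,0,0]], dr=[[-0.00478,0,0],[-0.00478,0,0],[-0.00478,0,0],[-0.00478,0,0],[-0.00478,0,0],[0,0,0],[0,0,0],[0,0,0]])

```text
clock: 13.15
ee_pos: [0.5637, 0.1069, 0.3261]
orientation: [[1.0, -0.002, -0.027], [0.028, 0.061, 0.998], [-0.001, -0.998, 0.061]]
ft_force: [0.4, 3.0, -12.0]
opening: 0.0441
```

```bash
sed -i 's/s\["opening"\].round(4)/round(s["opening"],4)/' h.py
python3 -c "
from h import *;st()
c=bot.camera('scene');cv2.imwrite('pics/c8.png',cv2.resize(c['img'][130:250,210:370,::-1],None,fx=5,fy=5,interpolation=2));st()"
```

```text
tcp [0.5637 0.1069 0.3261] r 0.2667 ang -0.066 tilt -0.0614 ftool [ 0.4 12.1  2.2] 0.0441 13.15
tcp [0.5638 0.1069 0.3262] r 0.2668 ang -0.0658 tilt -0.0612 ftool [ 0.7 12.9  0.9] 0.0442 13.2
```

View pics/c8.png

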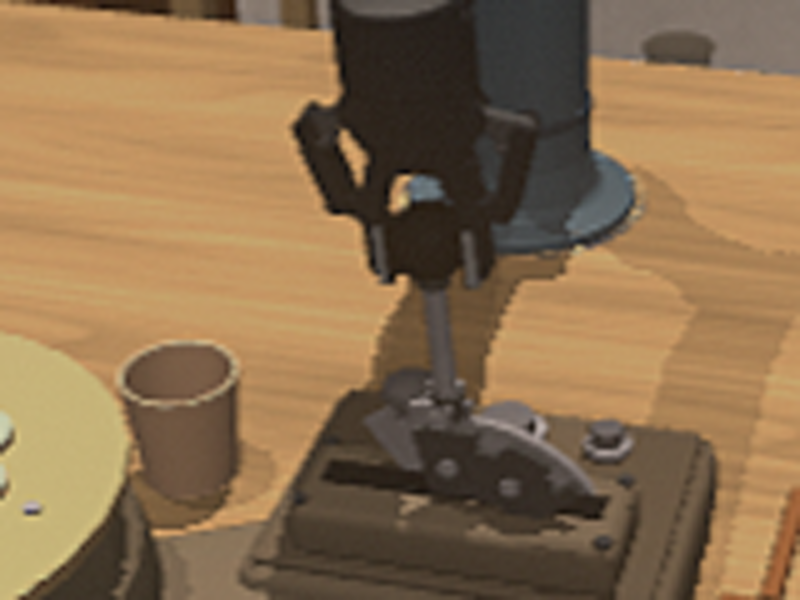

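Call:
send_rows(hand=[0.4,0.4,0.4], dp=[[0,0.01,0],[0,0,0],[0,0,0]], dr=[[0,0,0],[0,0,0],[0,0,0]])

```text
clock: 13.58
ee_pos: [0.5639, 0.1071, 0.3244]
orientation: [[1.0, -0.002, -0.028], [0.028, 0.06, 0.998], [0.0, -0.998, 0.06]]
ft_force: [1.2, 1.9, -10.7]
opening: 0.0439
```

```bash
python3 -c "from h import *;st()"
```

```text
tcp [0.5639 0.1071 0.3244] r 0.2649 ang -0.0656 tilt -0.0601 ftool [ 1.3 10.8  1.2] 0.0439 13.575
```

Call:
send_rows(hand=[0.4,0.4,0.4,0.4], dp=[[0,0.005,0],[0,0,0],[0,0.005,0],[0,0,0]], dr=[[0,0,0],[0,0,0],[0,0,0],[0,0,0]])

```text
clock: 14.08
ee_pos: [0.5644, 0.1071, 0.3241]
orientation: [[1.0, -0.0, -0.029], [0.029, 0.061, 0.998], [0.002, -0.998, 0.06]]
ft_force: [-3.3, 1.2, 2.2]
opening: 0.0439
```

```bash
python3 -c "from h import *;st()"
```

```text
tcp [0.5644 0.1071 0.3241] r 0.2646 ang -0.0657 tilt -0.0606 ftool [-3.3 -2.1  1.4] 0.0439 14.075
```

Bar contact with the rim shows at r = 0.2646: the axial pull went from +11 to -2 N. Now I'll loosen the jaws slightly so the bar rides on its own spring, then push the knob along.

Call:
send_rows(hand=[0.63,0.63,0.63,0.63,0.63], dp=[[0,0,0],[0,0,0],[0,0,0],[0,0,0],[0,0,0]], dr=[[0,0,0],[0,0,0],[0,0,0],[0,0,0],[0,0,0]])

```text
clock: 14.7
ee_pos: [0.5639, 0.1073, 0.3223]
orientation: [[1.0, -0.002, -0.029], [0.029, 0.06, 0.998], [0.0, -0.998, 0.06]]
ft_force: [0.7, 0.3, -0.2]
opening: 0.0539
```

```bash
python3 -c "
from h import *;st()
c=bot.camera('wrist');cv2.imwrite('pics/w9.png',c['img'][:,:,::-1]);st()"
```

```text
tcp [0.5639 0.1073 0.3223] r 0.2628 ang -0.0655 tilt -0.0597 ftool [0.7 0.2 0.3] 0.0539 14.7
tcp [0.5639 0.1073 0.3223] r 0.2628 ang -0.0653 tilt -0.0598 ftool [ 1.   0.1 -0. ] 0.0537 14.75
```

View pics/w9.png

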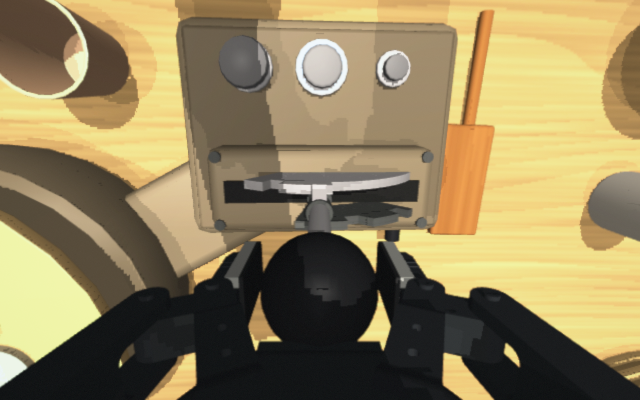

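Call:
send_rows(hand=[0.63,0.63,0.63,0.63,0.63,0.63], dp=[[0,0.0003,0.026],[0,0.0003,0.026],[0,0.0003,0.026],[0,0.0003,0.026],[0,0.0003,0.026],[0,0,0]], dr=[[-0.0032,0,0],[-0.0032,0,0],[-0.0032,0,0],[-0.0032,0,0],[-0.0032,0,0],[0,0,0]])

```text
clock: 15.5
ee_pos: [0.5631, 0.1349, 0.3227]
orientation: [[1.0, 0.001, -0.031], [0.031, -0.04, 0.999], [0.0, -0.999, -0.04]]
ft_force: [-0.2, -1.9, 1.2]
opening: 0.0539
```

```bash
cat >> h.py <<'E'
def look(name):
    st();c=bot.camera('wrist');cv2.imwrite(f'pics/{name}.png',cv2.resize(c['img'][150:360,200:440,::-1],None,fx=2.5,fy=2.5,interpolation=2))
    g=c['img'].max(2).astype(int)
    print("tops",[(u,int(np.argmax([(g[v:v+12,u]<48).all() for v in range(190,300)])+190)) for u in (305,315,320,325,335)])
E
python3 -c "
from h import *;look('w10')"
```

```text
tcp [0.5631 0.1349 0.3227] r 0.2629 ang 0.0396 tilt 0.0401 ftool [-0.3 -1.1 -1.9] 0.0539 15.5
tops [(305, 232), (315, 232), (320, 233), (325, 235), (335, 240)]
```

View pics/w10.png

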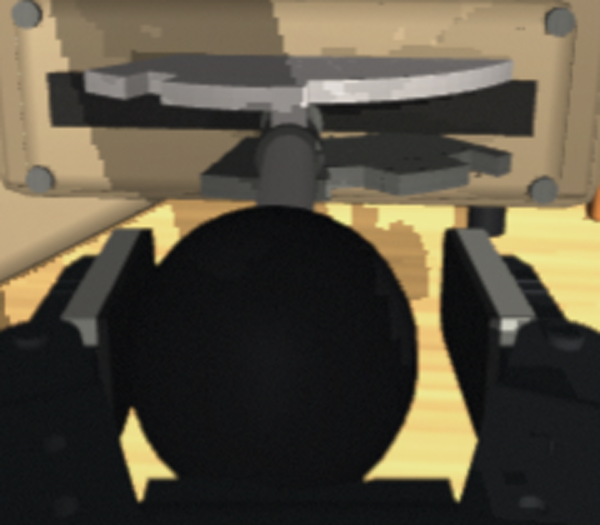

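Call:
send_rows(hand=[0.63,0.63,0.63,0.63,0.63,0.63,0.63,0.63,0.63,0.63,0.63], dp=[[0,0,0.005],[0,0,0.005],[0,0,0.005],[0,0,0.005],[0,0,0.005],[0,0,0.005],[0,0,0.005],[0,0,0.005],[0,0,0.005],[0,0,0.005],[0,0,0.005]], dr=[[-0.0006,0,0],[-0.0006,0,0],[-0.0006,0,0],[-0.0006,0,0],[-0.0006,0,0],[-0.0006,0,0],[-0.0006,0,0],[-0.0006,0,0],[-0.0006,0,0],[-0.0006,0,0],[-0.0006,0,0]])

```text
clock: 16.92
ee_pos: [0.5628, 0.1444, 0.3219]
orientation: [[1.0, 0.002, -0.029], [0.029, -0.082, 0.996], [-0.0, -0.997, -0.082]]
ft_force: [-0.7, -4.8, 1.8]
opening: 0.0538
```

```bash
python3 -c "
from h import *;look('w11')"
```

```text
tcp [0.5628 0.1444 0.3219] r 0.2626 ang 0.0758 tilt 0.0823 ftool [-0.8 -1.4 -4.9] 0.0538 16.925
tops [(305, 232), (315, 233), (320, 233), (325, 235), (335, 240)]
```

View pics/w11.png

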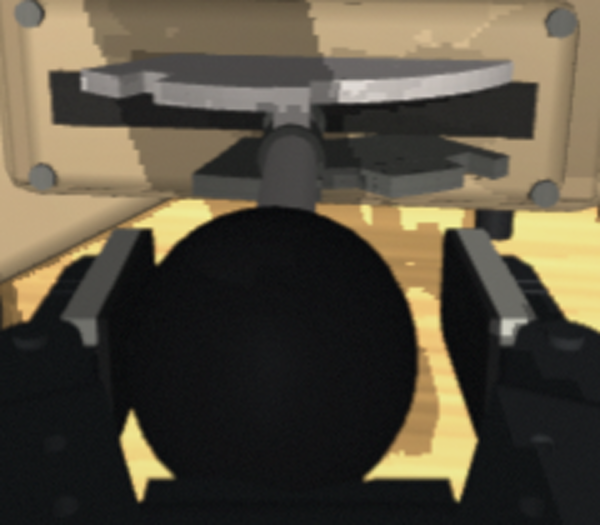

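Call:
send_rows(hand=[0.63,0.63,0.63,0.63], dp=[[0,0,0.005],[0,0,0.005],[0,0,0.005],[0,0,0.005]], dr=[[-0.0006,0,0],[-0.0006,0,0],[-0.0006,0,0],[-0.0006,0,0]])

```text
clock: 17.48
ee_pos: [0.5626, 0.1484, 0.3215]
orientation: [[1.0, 0.003, -0.029], [0.029, -0.097, 0.995], [-0.0, -0.995, -0.097]]
ft_force: [-1.1, -4.0, 1.7]
opening: 0.0538
```

```bash
python3 -c "
from h import *;look('w12')"
```

```text
tcp [0.5626 0.1484 0.3215] r 0.2626 ang 0.0912 tilt 0.0974 ftool [-1.2 -1.3 -4.1] 0.0538 17.475
tops [(305, 233), (315, 233), (320, 234), (325, 235), (335, 240)]
```

Call:
send_rows(hand=[0.63,0.63,0.63,0.63], dp=[[0,0,0.005],[0,0,0.005],[0,0,0.005],[0,0,0.005]], dr=[[-0.0006,0,0],[-0.0006,0,0],[-0.0006,0,0],[-0.0006,0,0]])

```text
clock: 18.02
ee_pos: [0.5626, 0.1524, 0.3211]
orientation: [[1.0, 0.003, -0.029], [0.029, -0.112, 0.993], [-0.0, -0.994, -0.112]]
ft_force: [-1.0, -4.5, 2.3]
opening: 0.0536
```

```bash
python3 -c "
from h import *;look('w13')"
```

```text
tcp [0.5626 0.1524 0.3211] r 0.2626 ang 0.1066 tilt 0.1123 ftool [-1.1 -1.8 -4.7] 0.0536 18.025
tops [(305, 233), (315, 233), (320, 234), (325, 235), (335, 240)]
```

Call:
send_rows(hand=[0.63,0.63,0.63,0.63,0.63], dp=[[0,0,0.005],[0,0,0.005],[0,0,0.005],[0,0,0.005],[0,0,0.005]], dr=[[-0.0006,0,0],[-0.0006,0,0],[-0.0006,0,0],[-0.0006,0,0],[-0.0006,0,0]])

```text
clock: 18.7
ee_pos: [0.5624, 0.1573, 0.3205]
orientation: [[1.0, 0.004, -0.029], [0.029, -0.131, 0.991], [-0.0, -0.991, -0.131]]
ft_force: [-0.1, -5.3, 1.2]
opening: 0.0539
```

```bash
python3 -c "
from h import *;look('w14')"
```

```text
tcp [0.5624 0.1573 0.3205] r 0.2625 ang 0.1254 tilt 0.1312 ftool [-0.2 -0.5 -5.4] 0.0539 18.7
tops [(305, 233), (315, 233), (320, 234), (325, 235), (335, 240)]
```

View pics/w14.png

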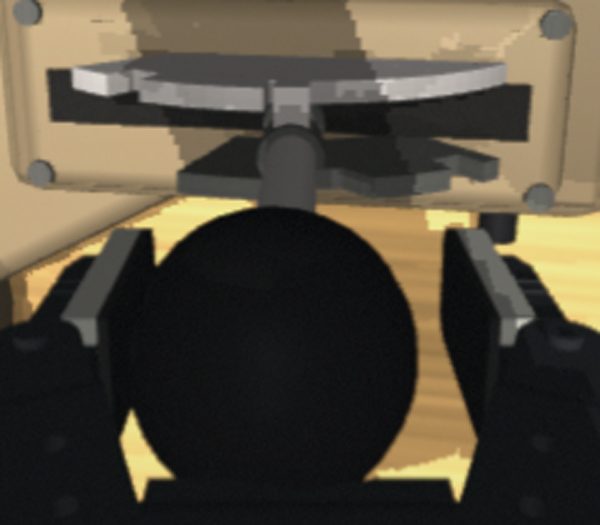

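Call:
send_rows(hand=[0.63,0.63,0.63,0.63], dp=[[0,0,0.005],[0,0,0.005],[0,0,0.005],[0,0,0.005]], dr=[[-0.0006,0,0],[-0.0006,0,0],[-0.0006,0,0],[-0.0006,0,0]])

```text
clock: 19.25
ee_pos: [0.5623, 0.1613, 0.3199]
orientation: [[1.0, 0.004, -0.029], [0.029, -0.146, 0.989], [-0.0, -0.989, -0.146]]
ft_force: [-0.8, -3.5, 1.9]
opening: 0.0533
```

```bash
python3 -c "
from h import *;look('w15')"
```

```text
tcp [0.5623 0.1613 0.3199] r 0.2625 ang 0.1408 tilt 0.1463 ftool [-0.9 -1.4 -3.7] 0.0533 19.25
tops [(305, 233), (315, 233), (320, 234), (325, 235), (335, 192)]
```

Call:
send_rows(hand=[0.63,0.63,0.63,0.63], dp=[[0,0,0.005],[0,0,0.005],[0,0,0.005],[0,0,0.005]], dr=[[-0.0006,0,0],[-0.0006,0,0],[-0.0006,0,0],[-0.0006,0,0]])

```text
clock: 19.8
ee_pos: [0.5622, 0.1653, 0.3193]
orientation: [[1.0, 0.005, -0.029], [0.029, -0.161, 0.987], [-0.0, -0.987, -0.161]]
ft_force: [-0.0, -3.9, 1.1]
opening: 0.0538
```

```bash
python3 -c "
from h import *;look('w16')"
```

```text
tcp [0.5622 0.1653 0.3193] r 0.2625 ang 0.1562 tilt 0.1613 ftool [-0.1 -0.4 -4. ] 0.0538 19.8
tops [(305, 233), (315, 233), (320, 234), (325, 235), (335, 192)]
```

Call:
send_rows(hand=[0.63,0.63,0.63,0.63], dp=[[0,0,0.005],[0,0,0.005],[0,0,0.005],[0,0,0.005]], dr=[[-0.0006,0,0],[-0.0006,0,0],[-0.0006,0,0],[-0.0006,0,0]])

```text
clock: 20.35
ee_pos: [0.562, 0.1692, 0.3186]
orientation: [[1.0, 0.005, -0.028], [0.029, -0.175, 0.984], [-0.0, -0.984, -0.176]]
ft_force: [-0.1, -3.9, 0.1]
opening: 0.0533
```

```bash
python3 -c "
from h import *;look('w17')"
```

```text
tcp [0.562  0.1692 0.3186] r 0.2624 ang 0.1714 tilt 0.1764 ftool [-0.2  0.6 -3.8] 0.0533 20.35
tops [(305, 233), (315, 233), (320, 234), (325, 235), (335, 192)]
```

View pics/w17.png

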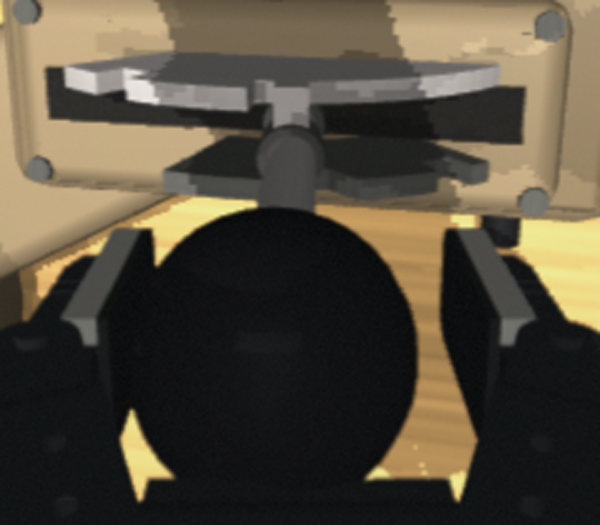

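Call:
send_rows(hand=[0.63,0.63,0.63,0.63], dp=[[0,0,0.005],[0,0,0.005],[0,0,0.005],[0,0,0.005]], dr=[[-0.0006,0,0],[-0.0006,0,0],[-0.0006,0,0],[-0.0006,0,0]])

```text
clock: 20.9
ee_pos: [0.5619, 0.1732, 0.3178]
orientation: [[1.0, 0.005, -0.028], [0.029, -0.19, 0.981], [-0.0, -0.982, -0.19]]
ft_force: [0.2, -2.4, -0.8]
opening: 0.0537
```

```bash
python3 -c "
from h import *;look('w18')"
```

```text
tcp [0.5619 0.1732 0.3178] r 0.2623 ang 0.1867 tilt 0.1914 ftool [ 0.2  1.3 -2.2] 0.0537 20.9
tops [(305, 233), (315, 233), (320, 234), (325, 236), (335, 192)]
```

Call:
send_rows(hand=[0.63,0.63,0.63], dp=[[0,0,0.005],[0,0,0.005],[0,0,0.005]], dr=[[-0.0006,0,0],[-0.0006,0,0],[-0.0006,0,0]])

```text
clock: 21.32
ee_pos: [0.5618, 0.1762, 0.3171]
orientation: [[1.0, 0.005, -0.028], [0.029, -0.201, 0.979], [-0.0, -0.979, -0.201]]
ft_force: [0.6, -4.0, -2.3]
opening: 0.054
```

```bash
python3 -c "
from h import *;look('w19')"
```

```text
tcp [0.5618 0.1762 0.3171] r 0.2622 ang 0.1983 tilt 0.2028 ftool [ 0.5  3.  -3.4] 0.054 21.325
tops [(305, 233), (315, 233), (320, 234), (325, 236), (335, 192)]
```

View pics/w19.png

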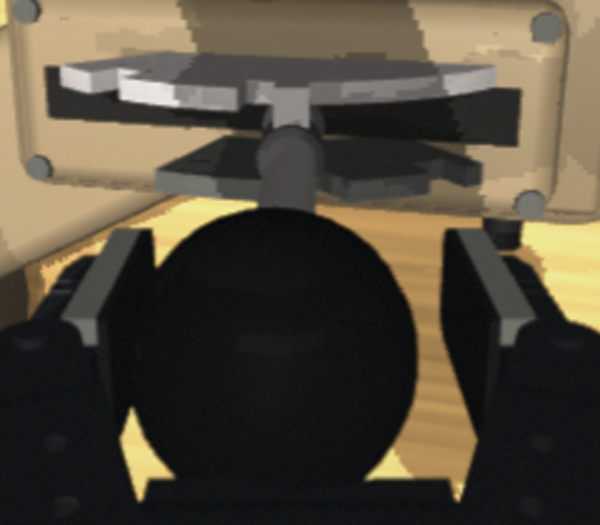

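```bash
python3 -c "
from h import *
c=bot.camera('wrist');cv2.imwrite('pics/w20.png',cv2.resize(c['img'][165:240,210:410,::-1],None,fx=4,fy=4,interpolation=2))
c=bot.camera('scene');cv2.imwrite('pics/c20.png',cv2.resize(c['img'][170:250,260:370,::-1],None,fx=7,fy=7,interpolation=2))
c=bot.camera('side');cv2.imwrite('pics/s20.png',cv2.resize(c['img'][180:260,310:390,::-1],None,fx=7,fy=7,interpolation=2))
"
```

```text
(no output)
```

View pics/w20.png

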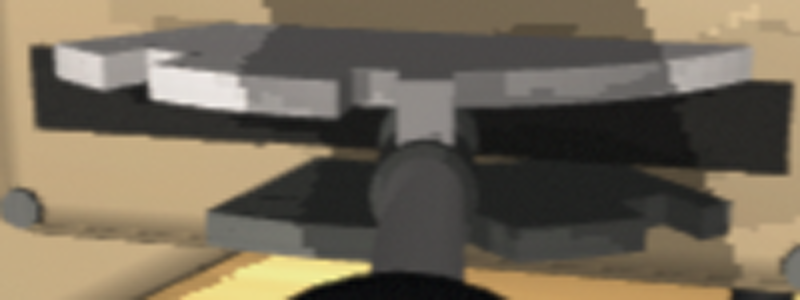

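View pics/c20.png

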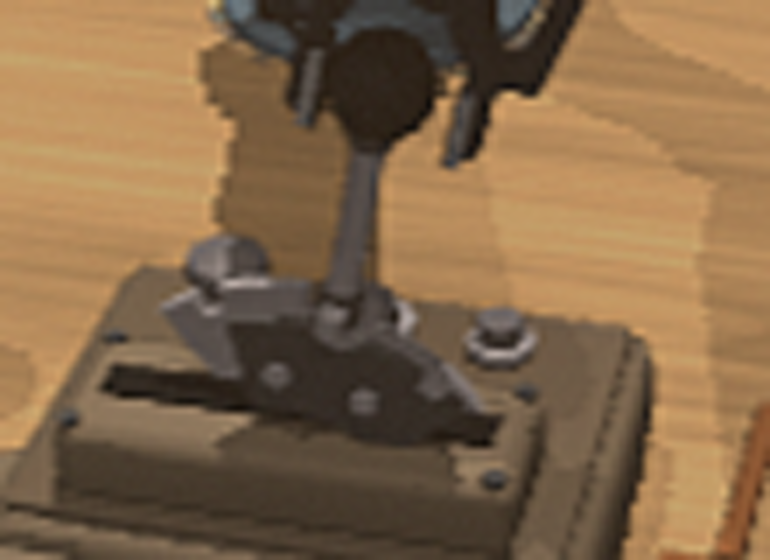

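View pics/s20.png

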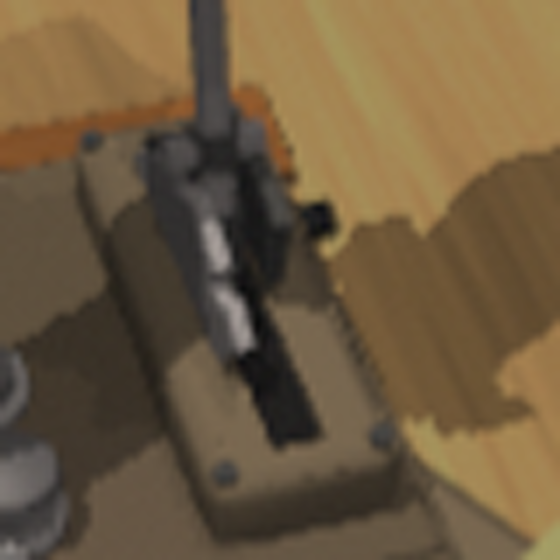

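The wrist view shows the far flank of the dark plate's slow notch just right of the stem, at about (475–510,240) in the zoom. The bar looks close to dropping, so I'll go in smaller steps.

Call:
send_rows(hand=[0.63,0.63], dp=[[0,0,0.005],[0,0,0.005]], dr=[[-0.0006,0,0],[-0.0006,0,0]])

```text
clock: 21.78
ee_pos: [0.562, 0.1797, 0.3175]
orientation: [[1.0, 0.008, -0.029], [0.03, -0.206, 0.978], [0.001, -0.978, -0.206]]
ft_force: [0.2, -0.3, 0.0]
opening: 0.0538
```

```bash
python3 -c "
from h import *;look('w21')"
```

```text
tcp [0.562  0.1797 0.3175] r 0.2634 ang 0.2112 tilt 0.2077 ftool [ 0.2  0.  -0.3] 0.0538 21.775
tops [(305, 223), (315, 223), (320, 224), (325, 224), (335, 191)]
```

The bar dropped: the top of the ball moved about 10 rows up the picture (about 11 mm down the stem) and the force went to zero. Checking by eye.

```bash
python3 -c "
from h import *
c=bot.camera('scene');cv2.imwrite('pics/c22.png',cv2.resize(c['img'][170:250,260:370,::-1],None,fx=7,fy=7,interpolation=2))"
```

```text
(no output)
```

View pics/w21.png

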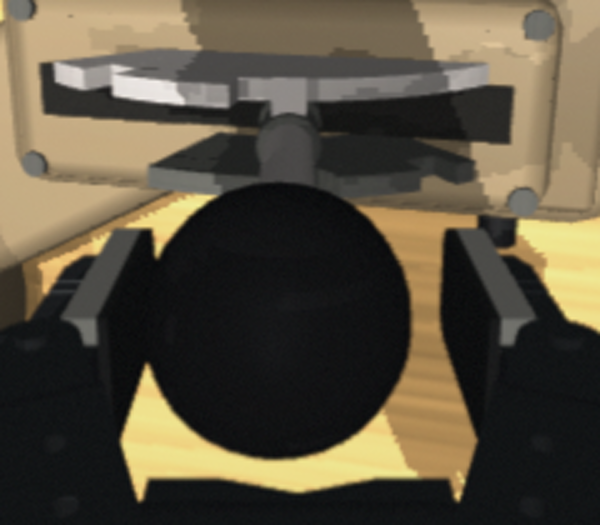

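View pics/c22.png

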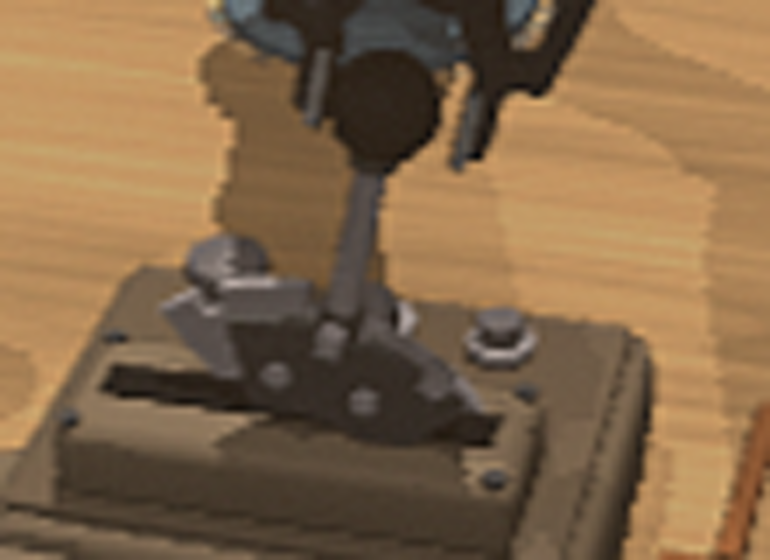

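The bar sits in the notch of the dark plate. In the wrist view the ball hangs further ahead between the pads, and in the scene view the knob is about 3 px lower. I'll open the hand and back off along the stem.

Call:
send_rows(hand=[1,1,1,1,1,1,1,1,1], dp=[[0,0,0],[0,0,0],[0,0,0],[0,-0.2,0],[0,-0.2,0],[0,-0.2,0],[0,-0.1,0],[0,0,0],[0,0,0]], dr=[[0,0,0],[0,0,0],[0,0,0],[0,0,0],[0,0,0],[0,0,0],[0,0,0],[0,0,0],[0,0,0]])

```text
clock: 23.0
ee_pos: [0.5607, 0.2067, 0.4526]
orientation: [[1.0, 0.004, -0.028], [0.028, -0.21, 0.977], [-0.002, -0.978, -0.21]]
ft_force: [0.1, -0.5, -0.5]
opening: 0.0852
```

```bash
python3 -c "
from h import *;st()
C={n:bot.camera(n) for n in('wrist','scene','side')}
for n in C: cv2.imwrite(f'pics/{n}23.png',C[n]['img'][:,:,::-1])
im=cv2.medianBlur(cv2.cvtColor(C['wrist']['img'],cv2.COLOR_RGB2GRAY),3)
print(cv2.HoughCircles(im[130:280,240:400],cv2.HOUGH_GRADIENT_ALT,1,50,param1=150,param2=.6,minRadius=20,maxRadius=45))
cv2.imwrite('pics/c23.png',cv2.resize(C['scene']['img'][150:250,230:370,::-1],None,fx=5,fy=5,interpolation=2));st()"
```

```text
tcp [0.5607 0.2067 0.4526] r 0.4011 ang 0.2063 tilt 0.2111 ftool [ 0.1  0.5 -0.4] 0.0852 23.0
[[[76.       67.       27.317263]]]
tcp [0.5606 0.2066 0.4522] r 0.4007 ang 0.2063 tilt 0.2118 ftool [0.8 0.6 0. ] 0.0854 23.15
```

View pics/wrist23.png

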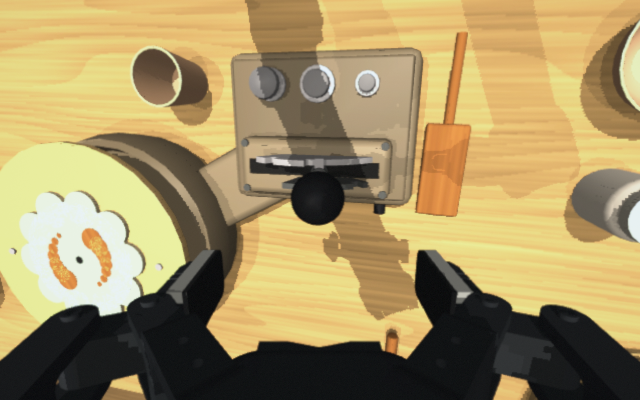

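View pics/c23.png

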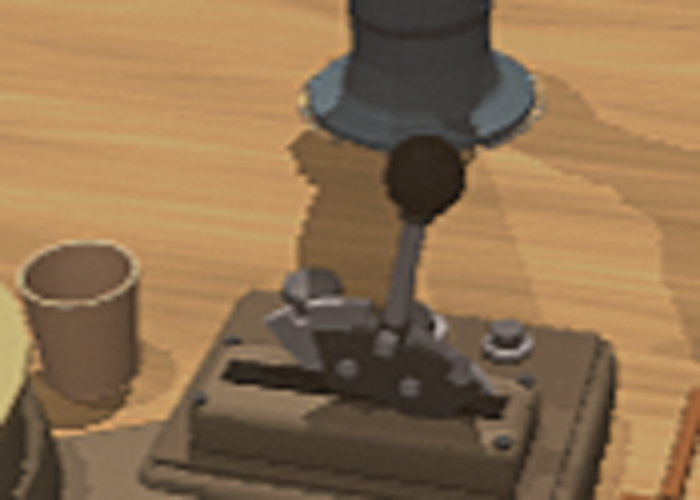

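Now a final check of the knob's radius and angle by two-view triangulation. In the pictures the keys are up and nothing is touched.

```bash
python3 -c "
from h import *
w=bot.camera('wrist');c=bot.camera('scene')
k,e=tri([ray(w,318,198),ray(c,*z((230,150),426,177))])
d=k-np.array([.5625,.1245,.06]);print(k,e,'radius',np.hypot(d[1],d[2]),'ang',np.arctan2(d[1],d[2]));st()
bot.hand_in()"
```

```text
[0.56322437 0.16698704 0.26455201] [np.float64(0.0003642283026096049), np.float64(0.0003642283026095952)] radius 0.20891786051176783 ang 0.2047957886772636
tcp [0.5607 0.2068 0.4527] r 0.4012 ang 0.2065 tilt 0.2113 ftool [0.1 0.2 0.4] 0.085 23.25
the job is handed in; nothing more can be done
```

The wheel should now be started at slow speed, with the lever home in the slow notch. I handed the job in at about 23 s of the 64 s allowed; no verdict came back.

- **Keys:** I pressed the reset key to its stop (about 14 N) and let it go, then did the same with the start key (about 10 N). The pictures showed each key back up afterwards. I never touched the mushroom stop key.
- **Lever:** I gripped the knob, lifted it about 13 mm out of the stop notch and swung it left. With the bar set down on the rim, I loosened the jaws and nudged the knob along in 1 mm steps until the bar dropped.
- **Drop:** The push force fell from about 4 N to zero, and the knob moved about 11 mm down along its stem.
- **Last checks:** Triangulation put the knob 0.209 m from the pivot (0.210 m is fully home), at a swing of about 0.205 rad. The robot was clear of everything, with no force beyond sensor noise. The cup, paddle and jar look unmoved; the bowl was only partly in view at the end, and the arm stayed well away from it.
- **Disagreements:** Early position estimates for the keys from the three cameras differed by up to about 7 mm. I centred on each key with the wrist camera before pressing. My automatic outline of the knob picked up dark surroundings in the first views, so I replaced it with a circle fit and readings by eye. No check of the final state failed.

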